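Load and wind the clockwork tube mixer

TASK

Take the blue-capped tube from the rack and stand it foot-down, fully home, in the empty well of the clockwork mixer's orange carrier; then wind the brass key on the sloping dial clockwise until its red pointer stands in the green sector, and let go. Leave the other tubes in the rack and everything else on the bench where it is.

Things in the scene. Friction and masses are not known exactly. Their poses are not given: they have to be found in the camera images.
- tube_blue: 30 g sample tube standing in the rack: clear round tube 16 mm in diameter with a tapered foot, blue screw cap 20 mm in diameter on its top 24 mm (82 to 106 mm above the foot); overall 106 mm; origin at the centre of the foot's end, z along the tube towards the cap; the one to load
- tube_white: 30 g sample tube standing in the rack: clear round tube 16 mm in diameter with a tapered foot, white screw cap 20 mm in diameter on its top 24 mm (82 to 106 mm above the foot); overall 106 mm; origin at the centre of the foot's end, z along the tube towards the cap; stays in the rack
- tube_yellow: 30 g sample tube standing in the rack: clear round tube 16 mm in diameter with a tapered foot, yellow screw cap 20 mm in diameter on its top 24 mm (82 to 106 mm above the foot); overall 106 mm; origin at the centre of the foot's end, z along the tube towards the cap; stays in the rack
- rack: white tube rack fixed to the bench, 56 (x) x 172 (y) x 56 mm high; four holes of 18.5 mm, 46 mm deep, in a row along its y axis (y = -63, -21, 21, 63 mm), one empty; the tubes stand 60 mm out of it; origin under its centre, z up
- mixer: clockwork tube mixer, fixed; grey plate 190 (x) x 300 (y) x 14 mm, origin under its centre, x away from the robot at yaw 0. On the +y half a white head, 128 mm wide, 145 mm high, with a cream dial sloping 35 degrees to -x. On the -y half the orange carrier, 125 x 72 mm, top 76 mm high, centred at y = -75 mm: front well empty, rear well (x = +27.5 mm) filled by a fixed steel tube, 132 mm high
- well_mouth (a point): centre of the mouth of the empty well (20.5 mm in diameter, rim chamfered 2 mm), level with the carrier's top; axes of the mixer
- well_floor (a point): centre of the floor of the empty well, 50 mm below its mouth; a tube fully down has its foot here and stands 56 mm out of the carrier; axes of the mixer
- key_foot (a point): point of the dial face on the key's turning axis; axes of the mixer (not sloped). The axis leaves the face along its normal, (-sin 35 deg, 0, cos 35 deg) in these axes
- key_grip (a point): middle of the flat brass wing of the winding key, 36 mm out from the dial on the key's axis. Turns with the key: z along the axis, out of the dial; x along the wing (42 mm wide), y across it (10 mm thick); the wing spans 22 to 50 mm from the dial. The red pointer, 45 mm long, lies by the dial along +x. Nothing else stands above the dial within 65 mm of the axis
- key (a joint): winding angle (rad), growing clockwise as seen facing the dial; starts at 0 to 1.2. At 0 the pointer points straight up the slope (mixer's +x). Green sector 4.3 to 5.5, red sector 5.65 to the stop at 6.15. A spring opposes winding (0.09 to 0.13 N m needed); a ratchet-like friction holds the key where it is let go
- beaker: empty glass beaker, 70 mm across, 90 mm high; origin at the centre of its underside; a bystander
- bottle: amber reagent bottle, 68 mm across, 160 mm high, blue cap; origin under its centre; a bystander
- marker: white marker pen with a black cap lying on the bench, 135 mm long, 14 mm thick; origin under its middle; a bystander
- dish: closed flat culture dish, 90 mm across, 14 mm high; origin under its centre; a bystander
- tip_box: pale yellow pipette-tip box, 87 x 122 x 85 mm high; origin under its centre; a bystander

How it is judged (in metres and radians):
On the way, in this order (a step that is already met when the one before it is completed fails the run):
1. the blue-capped tube stands fully down in the empty well, let go (horizontal distance between tube_blue and well_floor below 0.007 m and z of tube_blue in the frame of well_floor below 0.005 m and angle between tube_blue's own z axis and vertical below 0.2 rad and contact force between the fingers and tube_blue below 0.1 N), for 0.2 s.
2. after that, the key is wound until its pointer is in the green sector (value of joint key between 4.3 and 5.5 rad), for 0.2 s.
At the end, for the whole second after the job is handed in: The blue-capped tube is at rest in the mixer's empty well, its foot within 5 mm of the floor and 7 mm of the well's axis, leaning less than 0.2 rad; the key is at rest between 4.3 and 5.5 rad (pointer in the green sector); the white- and yellow-capped tubes are within 20 mm of where they began (all of step 2 and horizontal distance between tube_blue and well_floor below 0.007 m and z of tube_blue in the frame of well_floor below 0.005 m and angle between tube_blue's own z axis and vertical below 0.2 rad and linear speed of tube_blue below 0.02 m/s and velocity of joint key between -0.05 and 0.05 rad/s and distance of each of tube_white, tube_yellow from where it was at the start of the episode below 0.02 m); the robot touches nothing.
It fails at once if the white-capped tube is taken out or knocked over (30 mm) (distance of tube_white from where it was at the start of the episode above 0.03 m).
It fails at once if the yellow-capped tube is taken out or knocked over (30 mm) (distance of tube_yellow from where it was at the start of the episode above 0.03 m).
It fails at once if another loose thing on the bench (beaker, bottle, marker, dish, tip box) is pushed more than 30 mm (distance of any of beaker, bottle, marker, dish, tip_box from where it was at the start of the episode above 0.03 m).
It also fails if it takes over 64 s, if anything falls off the work surface, if the arm or the gripper's body presses on something with over 40 N, if the wrist force passes 120 N, or if a joint passes its speed limit or range.

ROBOT

A 6-joint arm with a two-finger parallel gripper is mounted at the origin on the work surface. World frame = base frame: x ahead of the robot, y to its left, z up, the work surface at z = 0. Lengths are in mm, angles in rad, forces in N, time in s.
With the tool pointing down it reaches from about 250 to 775 mm from the base axis. Payload 4 kg.
Tool frame: the origin (TCP) lies midway between the tips of the shut fingers; the grasp point (between the pads) lies 19 mm behind it; z points along the fingers, y is the line along which they close (so a half turn about z gives the same grasp; the last joint's range is limited). The gripper opens to 85 mm and grips with 20 to 120 N. Pads are 22 mm wide; open, the fingers measure 114 mm over their backs; the gripper's body (76 mm by 85 mm) begins 54 mm behind the grasp point. The pads swing forward as they close: fully open they stand 13 mm farther back than shut.
Start: joints at [-1.328, 0.087, 1.371, -0, 1.684, -0.103], TCP at [186.42, -517.46, 231.341] pointing down, gripper open.
Joint ranges: [-3.1, 3.1], [-0.76, 2.03], [0.27, 2.55], [-1.08, 4.22], [0.17, 2.65], [-2.57, 2.57]. Speed limits (rad/s): [2.79, 2.79, 3.14, 3.14, 3.14, 3.14].

INTERFACE

Orientations are given as a 3x3 rotation matrix whose columns are the frame's x, y, z axes.
In Python, from plant import r gives the robot as it stands.
- The arm moves only by the shell command python3 -m inch 'ROWS' [OPENING] [FORCE]. ROWS is text: rows parted by semicolons, each of 4 numbers parted by spaces: the shift along the tool's x, y, z in cm, then the turn about the tool's z in degrees. A call has 1 to 5 rows; each row is the pose to reach, as a shift and turn from the pose commanded when the call began, along the tool's axes at that moment; what a row does not reach only later rows make up. A row lasts 1/10 s, in which the tool goes at most 50 mm and 8.59 degrees, less where a joint would pass 70% of its speed; a pose out of reach is approached as far as the arm can. A call with a gripper value outside its range is refused whole. OPENING is the closure in counts, from 0 (fully open) to 255 (shut), set as the call begins (- or left out, the last holds). The fingers move at their own pace and stop on an object; FORCE is the grip in N (left out, the last holds). Time passes only in rows, so rows that repeat a pose let the fingers close. It gives the time, the measured TCP pose, the force, the opening and the grip force at its end, in the units of the state.
- r.get_state(): the state, without advancing time (a new reading comes with each control period).
- r.get_image(name): name is "side" or "top" or "wrist"; returns a dict with "image" (480x640x3 uint8, blue, green, red), "mtx" (3x3 intrinsics, pixels), "camera_from_world" (4x4, takes a point from world to camera coordinates). Camera axes: x right, y down, z forward; pixel columns grow to the right and rows downward; lengths in mm; the calibration is good to about 2 mm. A picture is of the moment at which its call begins. There is no depth.
- r.sign_off(): hands the job in; it is judged then, once.
The state is a dict: "time": time; "joints": joint angles; "dq": joint speeds; "joint_torque": joint torques, N m; "tcp_pos": TCP position; "eef_rot": TCP orientation; "contact_force": force on the tool from outside, world axes, zero at the start; "torque": the same for the moment, N m; "gripper_width": finger opening in mm; "gripper_force": force on a finger pad.
Only numpy, scipy, OpenCV 4.12 (cv2) and the standard library are available. Lean on these libraries where they do the work, as an engineer would, in place of code of your own. Each camera call takes 0.05 s, during which the arm holds its last target. There are 200 camera calls.

## Working session

There is one attempt and no reset: what is moved stays moved. The work goes in short steps, Python scripts to look and compute and a shell command to move; the robot and the scene stay as the last step left them, time stands still between calls to the robot, and variables do not carry over. Pictures are saved under pics/ and viewed, at most 10 in all, crops included, and the job is handed in when it is done.

```bash
ls; mkdir -p pics; python3 - <<'E'
from plant import r
import cv2,numpy as np,pickle
d={}
for n in("top","side"):
    g=r.get_image(n); cv2.imwrite(f"pics/{n}0.png",g["image"]); d[n]=g
    print(n,g["mtx"].round(1).tolist(),g["camera_from_world"].round(3).tolist())
pickle.dump(d,open("cam0.pkl","wb"))
s=r.get_state();print(s["time"],s["tcp_pos"],np.round(s["eef_rot"],3).tolist(),s["gripper_width"])
E
```

```text
pics
top [[537.5, 0.0, 317.4], [0.0, 537.5, 236.0], [0.0, 0.0, 1.0]] [[0.018, -1.0, 0.012, 52.819], [-0.993, -0.019, -0.118, 496.035], [0.118, -0.01, -0.993, 1206.443], [0.0, 0.0, 0.0, 1.0]]
side [[443.2, 0.0, 319.2], [0.0, 443.2, 235.7], [0.0, 0.0, 1.0]] [[-0.924, -0.382, -0.009, 498.032], [-0.204, 0.513, -0.834, 167.37], [0.323, -0.769, -0.552, 905.627], [0.0, 0.0, 0.0, 1.0]]
0.1 [ 186.30601266 -517.01023372  230.23692763] [[0.941, 0.339, -0.0], [0.339, -0.941, 0.002], [0.0, -0.002, -1.0]] 84.90114111619462
```

View pics/top0.png

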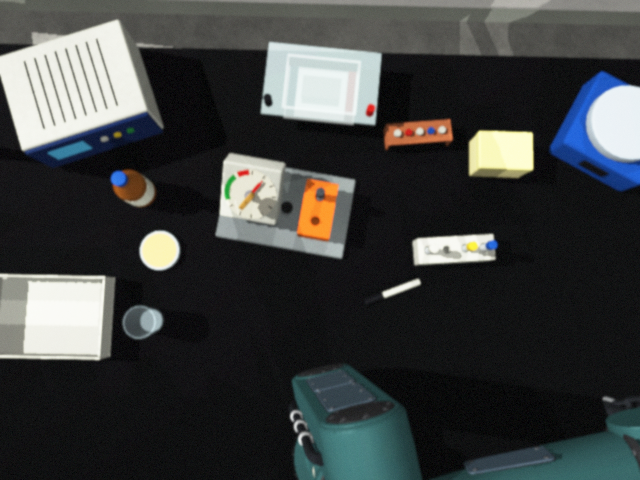

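View pics/side0.png

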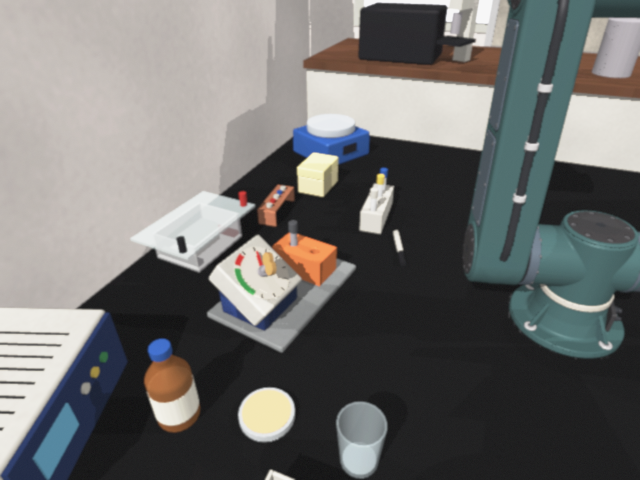

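The top view shows the mixer (carrier well ≈(315,220), key ≈(252,194)) and the rack ≈(455,249), with the blue cap at ≈(491,245). The side view confirms the layout. Next I enlarge crops to read pixels.

```bash
cat > h.py <<'E'
import numpy as np,cv2
def ray(g,uv):
    K=g["mtx"];T=g["camera_from_world"];R=T[:3,:3];c=-R.T@T[:3,3]
    d=R.T@np.linalg.solve(K,[uv[0],uv[1],1]);return c,d
def at_z(g,uv,z):
    c,d=ray(g,uv);return c+d*(z-c[2])/d[2]
def proj(g,p):
    T=g["camera_from_world"];q=g["mtx"]@(T[:3,:3]@np.asarray(p,float)+T[:3,3]);return q[:2]/q[2]
def tri(obs):
    A=np.zeros((3,3));b=np.zeros(3)
    for g,uv in obs:
        c,d=ray(g,uv);d/=np.linalg.norm(d);M=np.eye(3)-np.outer(d,d);A+=M;b+=M@c
    return np.linalg.solve(A,b)
E
python3 - <<'E'
import cv2,pickle,numpy as np
d=pickle.load(open("cam0.pkl","rb"))
t=d["top"]["image"];s=d["side"]["image"]
def c(i,x,y,w,h,k): return cv2.resize(i[y:y+h,x:x+w],None,fx=k,fy=k,interpolation=cv2.INTER_CUBIC)
a=c(t,210,145,150,120,4)      # 600x480... 
cv2.imwrite("pics/c1.png",cv2.resize(t[145:265,210:360],(750,600),interpolation=cv2.INTER_CUBIC))
b=np.zeros((600,800,3),np.uint8)
b[:250,:500]=c(t,405,225,100,50,5)
b[250:600,:800]=c(s,200,230,160,70,5)[:350]
b[:250,500:750]=c(s,350,160,50,50,5)
cv2.imwrite("pics/c2.png",b)
E
```

```text
(no output)
```

View pics/c1.png

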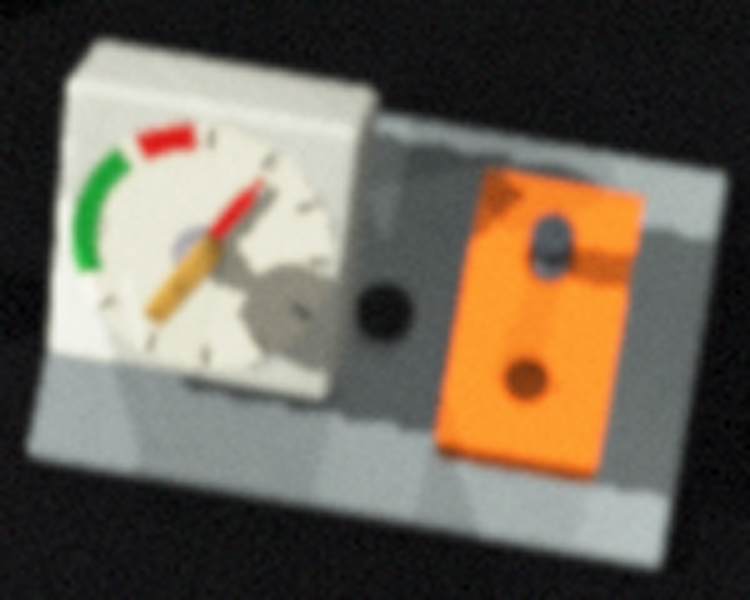

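View pics/c2.png

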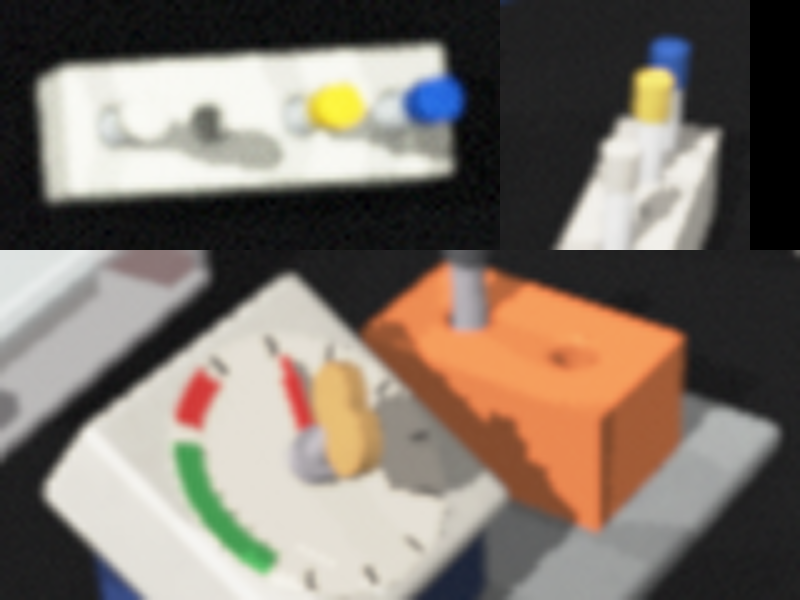

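```bash
python3 - <<'E'
import pickle,numpy as np
from h import *
d=pickle.load(open("cam0.pkl","rb"));t=d["top"];s=d["side"]
np.set_printoptions(precision=1,suppress=True)
T1=lambda u,v:((u+.5)/5-.5+210,(v+.5)/5-.5+145)
TR=lambda u,v:((u+.5)/5-.5+405,(v+.5)/5-.5+225)
S2=lambda u,v:((u+.5)/5-.5+200,(v-250+.5)/5-.5+230)
SR=lambda u,v:((u-500+.5)/5-.5+350,(v+.5)/5-.5+160)
pl=[at_z(t,T1(*p),14) for p in((30,460),(660,568),(727,175))]
print("plate",pl,[np.linalg.norm(pl[1]-pl[i]) for i in(0,2)])
y=pl[0]-pl[1];yaw=np.arctan2(-y[0],y[1]);x=pl[2]-pl[1];print("yaw",yaw,np.arctan2(x[1],x[0]))
c=(pl[0]+pl[2])/2;print("mixer c",c)
print("well top",at_z(t,T1(525,379),76),"tri",tri([(t,T1(525,379)),(s,S2(575,356))]))
print("steel",at_z(t,T1(553,228),132))
cs,sn=np.cos(yaw),np.sin(yaw);R=np.array([[cs,-sn,0],[sn,cs,0],[0,0,1]])
w=at_z(t,T1(525,379),76)
print("well in mixer",R.T@(w-np.r_[c[:2],0]))
k=tri([(t,T1(183,280)),(s,S2(348,418))]);print("grip",k,R.T@(k-np.r_[c[:2],0]))
print("cap z116",at_z(t,TR(440,98),116),at_z(s,SR(671,47),116),"tri",tri([(t,TR(440,98)),(s,SR(671,47))]))
print("blue at rack56",at_z(t,TR(385,111),56), "holes yellow,white",at_z(t,TR(298,115),56),at_z(t,TR(112,126),56),"empty",at_z(t,TR(206,122),56))
print("yellow cap",at_z(t,TR(340,105),116),"white",at_z(t,TR(150,120),116))
E
```

```text
plate [array([490.8, 298.2,  14. ]), array([446.1,   5. ,  14. ]), array([632.4, -24.3,  14. ])] [np.float64(296.60522467960175), np.float64(188.60262187891868)]
yaw -0.1513098269424062 -0.15577103250759064
mixer c [561.6 136.9  14. ]
well top [524.1  69.4  76. ] tri [522.5  68.9  75.7]
steel [580.9  58.9 132. ]
well in mixer [-26.9 -72.4  76. ]
grip [553.5 214.4 134.8] [-19.6  75.4 134.8]
cap z116 [ 474.2 -312.3  116. ] [ 472.  -311.8  116. ] tri [ 473.3 -312.7  115.5]
blue at rack56 [ 474.5 -307.6   56. ] holes yellow,white [ 471.9 -268.3   56. ] [ 465.3 -184.4   56. ] empty [ 467.9 -226.8   56. ]
yellow cap [ 470.4 -269.3  116. ] white [ 462.4 -187.8  116. ]
```

Numbers agree with the sizes given: plate 297×189, well at height 75.7, cap top at 115.5. I set out towards the blue tube, closing across the row of tubes.

```bash
cat > go.py <<'E'
import sys,numpy as np
from plant import r
s=r.get_state();p=np.array(s["tcp_pos"]);R=np.array(s["eef_rot"])
g=np.array([float(a) for a in sys.argv[1:4]])
psi=np.arctan2(R[1,0],R[0,0])
print("t",round(s["time"],2),"tcp",p.round(1),"psi",psi.round(3),"q",np.round(s["joints"],2),"F",np.round(s["contact_force"],1),"w",round(s["gripper_width"],1))
print("shift cm",(R.T@(g-p)/10).round(2),end=" ")
if len(sys.argv)>4: print("turn deg",np.degrees(-(float(sys.argv[4])-psi)).round(1))
E
python3 -m inch '4 -1.1 0 -8.5;8 -2.3 0 -17;12.5 -3.5 0 -25.5;17 -4.8 0 -34;21.2 -6 0 -42.5'; python3 go.py 473.5 -311 230 1.646
```

```text
time: 0.6
tcp_pos: [366.7, -387.6, 230.8]
eef_rot: [[0.459, 0.888, -0.0], [0.888, -0.459, 0.001], [0.0, -0.001, -1.0]]
contact_force: [0.5, -1.2, 0.4]
gripper_width: 85.4
gripper_force: 0.0
t 0.6 tcp [ 366.7 -387.6  230.8] psi 1.094 q [-0.92  0.05  1.41  0.    1.68 -0.44] F [ 0.5 -1.2  0.4] w 85.4
shift cm [11.71  5.97  0.08] turn deg -31.6
```

```bash
python3 -m inch '3.5 1.8 0 -8;7 3.6 0 -16;10 5.2 0 -24;11.7 6 0 -31;11.7 6 0 -31.6' >/dev/null; python3 -m inch '0 0 0 0;0 0 0 0' >/dev/null; python3 go.py 473.5 -311 230 1.646; python3 - <<'E'
from plant import r
import cv2,pickle
g=r.get_image("wrist");cv2.imwrite("pics/w1.png",g["image"]);pickle.dump(g,open("w1.pkl","wb"))
from h import *
for p in((473.5,-311,116),(471,-269,116),(474,-310,56)):print(proj(g,p).round(0))
E
```

```text
t 1.3 tcp [ 472.2 -314.   231.1] psi 1.637 q [-0.69  0.13  1.33 -0.    1.69 -0.75] F [-1.3 -0.7 -0.3] w 85.6
shift cm [0.29 0.15 0.1 ] turn deg -0.5
[326. 228.]
[327. 175.]
[327. 209.]
```

View pics/w1.png

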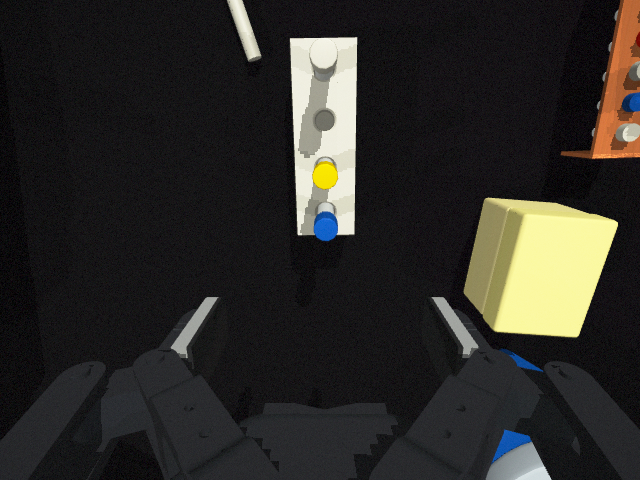

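Wrist view: blue cap top at ≈(326,228), exactly where (473.5,−311,116) projects, and the rack is square with the tool. Tip box is well clear. I descend and grip.

```bash
python3 -m inch '0.3 0.15 4 -0.5;0.3 0.15 8 -0.5;0.3 0.15 12 -0.5;0.3 0.15 14.6 -0.5;0.3 0.15 14.6 -0.5' >/dev/null; python3 -m inch '0 0 0 0;0 0 0 0' ; python3 go.py 473.5 -311 85 1.646; python3 -m inch '0 0 0 0;0 0 0 0;0 0 0 0;0 0 0 0;0 0 0 0' 255 40; python3 -m inch '0 0 0 0;0 0 0 0;0 0 0 0;0 0 0 0;0 0 0 0'
```

```text
time: 2.05
tcp_pos: [475.3, -311.8, 88.1]
eef_rot: [[-0.076, 0.997, 0.004], [0.997, 0.076, -0.003], [-0.003, 0.003, -1.0]]
contact_force: [0.6, -0.2, 0.4]
gripper_width: 85.4
gripper_force: 0.0
t 2.05 tcp [ 475.3 -311.8   88.1] psi 1.647 q [-0.68  0.2   1.54 -0.    1.4  -0.76] F [ 0.6 -0.2  0.4] w 85.4
shift cm [ 0.1  -0.18  0.31] turn deg 0.0
time: 2.55
tcp_pos: [474.3, -310.4, 85.7]
eef_rot: [[-0.077, 0.997, -0.0], [0.997, 0.077, -0.0], [-0.0, -0.0, -1.0]]
contact_force: [-0.9, 0.1, 1.4]
gripper_width: 18.8
gripper_force: 38.9
time: 3.05
tcp_pos: [474.3, -310.5, 85.6]
eef_rot: [[-0.077, 0.997, 0.0], [0.997, 0.077, -0.0], [-0.0, 0.0, -1.0]]
contact_force: [-1.4, -0.1, 2.4]
gripper_width: 18.9
gripper_force: 39.0
```

```bash
python3 -m inch '0 0 -2 0;0 0 -6 0;0 0 -10.5 0;0 0 -15 0;0 0 -15 0' ; python3 -m inch '3.5 0.3 0 -7;7.5 0.6 0 -15;12 0.9 0 -23;16.5 1.3 0 -31;21 1.6 0 -39' >/dev/null; python3 go.py 523.5 68.3 235 2.988
```

```text
time: 3.55
tcp_pos: [477.2, -312.2, 243.6]
eef_rot: [[-0.077, 0.997, 0.012], [0.997, 0.077, -0.009], [-0.01, 0.012, -1.0]]
contact_force: [0.5, -0.6, 0.6]
gripper_width: 18.7
gripper_force: 39.4
t 4.05 tcp [473.8 -97.9 234.1] psi 2.334 q [-0.32 -0.06  1.52  0.    1.69 -1.08] F [ 0.6  0.1 -0.8] w 18.8
shift cm [ 8.58 15.07 -0.08] turn deg -37.5
```

```bash
python3 -m inch '2 3.6 0 -8;4 7.2 0 -16;6 10.8 0 -24;8 14 0 -32;8 14 0 -37' >/dev/null; python3 -m inch '0 0 0 0;0 0 0 0;0 0 0 0' >/dev/null; python3 go.py 523.5 68.3 235 2.988; python3 - <<'E'
from plant import r
import cv2,pickle
g=r.get_image("wrist");cv2.imwrite("pics/w2.png",g["image"]);pickle.dump(g,open("w2.pkl","wb"))
from h import *
for p in((523.5,68.3,76),(578,60,132)):print(proj(g,p).round(0))
s=r.get_state();print(proj(g,s["tcp_pos"]))
E
```

```text
t 4.85 tcp [520.7  53.9 234.9] psi 2.972 q [-0.01  0.03  1.43 -0.    1.69 -1.41] F [-0.2  0.2  1. ] w 18.6
shift cm [-0.03  1.46 -0.01] turn deg -0.9
[339. 217.]
[342. 300.]
[321.9744925  301.20651568]
```

View pics/w2.png

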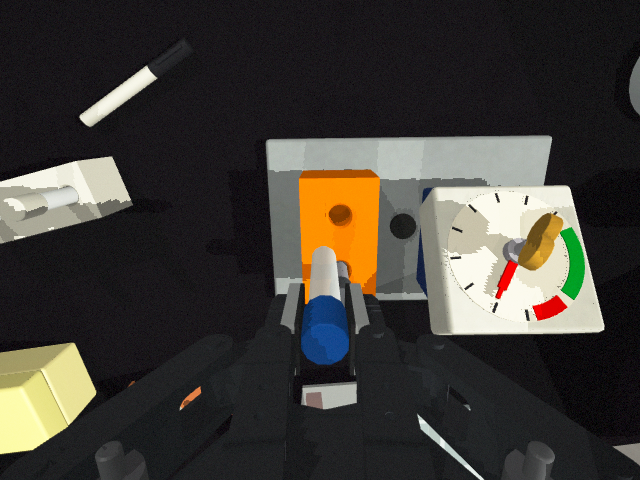

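Wrist view: well mouth at ≈(341,215) against a predicted (339,217), tube hanging straight with its foot at ≈(323,250). The key wing is centred at ≈(541,242) and the pointer runs from (515,255) to (498,297).

```bash
python3 - <<'E'
import pickle
from h import *
np.set_printoptions(precision=1,suppress=True)
g=pickle.load(open("w2.pkl","rb"));d=pickle.load(open("cam0.pkl","rb"));t=d["top"];s=d["side"]
print("well",at_z(g,(341,215),76))
print("foot proj",proj(g,(521,54,160)),"cap top",proj(g,(521,54,266)))
o=[(t,(246.2,200.6)),(s,(269.2,263.2)),(g,(541,242))]
k=tri(o);print("grip",k,tri(o[::2]),tri(o[1:]),[proj(a,k)-b for a,b in o])
yaw=-.153;c,s_=np.cos(yaw),np.sin(yaw);M=np.array([[c,-s_,0],[s_,c,0],[0,0,1]])
a=np.radians(35);n=M@[-np.sin(a),0,np.cos(a)];ex=M@[np.cos(a),0,np.sin(a)];ey=-np.cross(n,ex)
print("n",n,"foot",k-36*n,"mixer",M.T@(k-36*n-np.array([561.6,136.9,0])))
for th in(.3,.5,.7,.9):
    x=np.cos(th)*ex+np.sin(th)*ey
    print(th,proj(g,k-32*n+45*x),proj(d["top"],k-32*n+45*x),"wing",proj(g,k+20*x),proj(g,k-20*x))
E
```

```text
well [521.5  70.2  76. ]
foot proj [323.1 248.1] cap top [321.8 340.9]
grip [553.  215.1 135.6] [553.7 215.4 135.3] [551.9 215.4 135.9] [array([-0.1,  0.8]), array([-0.6, -0.2]), array([-0.9,  0.8])]
n [-0.6  0.1  0.8] foot [573.4 211.9 106.1] mixer [  0.2  76.  106.1]
0.3 [510.7 305.1] [257.  178.1] wing [537.4 267.7] [542.7 219. ]
0.5 [499.8 300.8] [260.7 180.3] wing [532.  265.7] [547.9 220.8]
0.7 [489.6 294.7] [263.9 183.1] wing [526.9 262.8] [552.8 223.5]
0.9 [480.7 286.9] [266.4 186.3] wing [522.4 259.1] [557.3 226.9]
```

```bash
python3 go.py 522.5 69.3 165 2.988; python3 -m inch '0 1.5 0 -0.9;0 1.5 2.5 -0.9;0 1.5 5 -0.9;0 1.5 7 -0.9;0 1.5 7 -0.9' >/dev/null;  python3 -m inch '0 0 0 0;0 0 0 0;0 0 0 0' >/dev/null; python3 go.py 522.5 69.3 165 2.988; python3 - <<'E'
from plant import r
import cv2,pickle
from h import *
g=r.get_image("wrist");s=r.get_image("side");pickle.dump((g,s),open("w3.pkl","wb"))
p=r.get_state()["tcp_pos"]
for c in(g,s):print(proj(c,(522.5,69.3,76)).round(1),proj(c,[p[0],p[1],p[2]-75]).round(1))
b=np.zeros((600,800,3),np.uint8)
b[:,:400]=cv2.resize(g["image"][150:300,270:370],(400,600),interpolation=cv2.INTER_CUBIC)
b[:,400:]=cv2.resize(s["image"][170:290,275:355],(400,600),interpolation=cv2.INTER_CUBIC)
cv2.imwrite("pics/w3.png",b)
E
```

```text
t 4.9 tcp [520.7  53.9 235.1] psi 2.972 q [-0.01  0.03  1.43 -0.    1.69 -1.41] F [-0.4  0.4 -0.5] w 18.6
shift cm [0.08 1.55 7.01] turn deg -0.9
t 5.7 tcp [524.3  69.5 167.1] psi 2.99 q [ 0.02  0.06  1.53 -0.    1.55 -1.39] F [-0.9  0.  -1. ] w 18.7
shift cm [ 0.18 -0.05  0.21] turn deg 0.1
[322.3 237.4] [322.7 246.5]
[313.8 250.7] [313.  244.7]
```

View pics/w3.png

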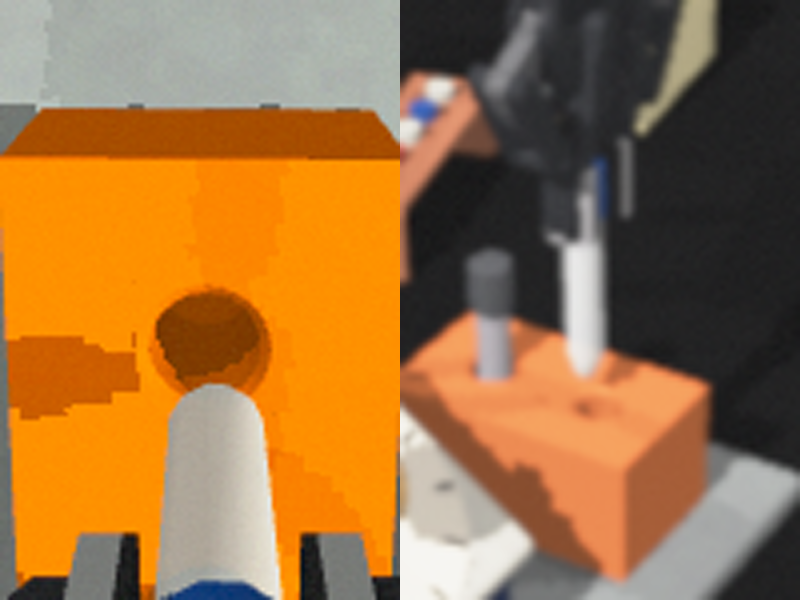

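Close view: well centre at wrist pixel ≈(322.6,236), tube axis at u≈324 with its foot just behind the mouth. It needs about −2 mm in x and −0.8 mm in y. I settle, correct, then go down slowly.

```bash
python3 -m inch '0 0 0 0;0 0 0 0;0 0 0 0' >/dev/null; python3 go.py 522.1 68.6 165 2.988; python3 - <<'E'
import pickle
from h import *
g,s=pickle.load(open("w3.pkl","rb"));print(at_z(g,(322.6,236.1),76),tri([(g,(322.6,236.1)),(s,(313,251))]))
E
```

```text
t 6.1 tcp [523.3  69.4 165.4] psi 2.99 q [ 0.02  0.06  1.53 -0.    1.55 -1.39] F [ 0.1 -0.3 -0.5] w 18.6
shift cm [ 0.11 -0.09  0.04] turn deg 0.1
[521.52628545  69.67740768  76.        ] [523.02191161  69.80319716  74.82356664]
```

```bash
python3 -m inch '0.13 -0.07 0 0;0.13 -0.07 0.8 0;0.13 -0.07 1.6 0;0.13 -0.07 2.2 0;0.13 -0.07 2.6 0' ; python3 -m inch '0 0 0 0;0 0 0 0'; python3 go.py 522.1 69 101 2.988
```

```text
time: 6.6
tcp_pos: [521.3, 68.9, 137.9]
eef_rot: [[-0.989, 0.151, -0.002], [0.151, 0.989, -0.0], [0.002, -0.0, -1.0]]
contact_force: [-0.3, -0.6, 0.4]
gripper_width: 18.6
gripper_force: 39.4
time: 6.8
tcp_pos: [521.9, 68.9, 139.2]
eef_rot: [[-0.989, 0.151, -0.0], [0.151, 0.989, -0.0], [0.0, -0.0, -1.0]]
contact_force: [0.4, 1.2, -0.3]
gripper_width: 18.7
gripper_force: 39.4
t 6.8 tcp [521.9  68.9 139.2] psi 2.99 q [ 0.02  0.07  1.57 -0.    1.5  -1.4 ] F [ 0.4  1.2 -0.3] w 18.7
shift cm [-0.02  0.01  3.82] turn deg 0.1
```

```bash
python3 -m inch '0 0 1 0;0 0 2 0;0 0 3 0;0 0 3.4 0;0 0 3.7 0'; python3 -m inch '0 0 0 0;0 0 0 0'
```

```text
time: 7.3
tcp_pos: [521.8, 68.9, 101.5]
eef_rot: [[-0.989, 0.151, -0.001], [0.151, 0.989, 0.0], [0.001, -0.0, -1.0]]
contact_force: [-1.9, -0.9, 9.0]
gripper_width: 18.5
gripper_force: 40.1
time: 7.5
tcp_pos: [521.8, 68.8, 102.2]
eef_rot: [[-0.989, 0.151, -0.0], [0.151, 0.989, -0.0], [0.0, -0.0, -1.0]]
contact_force: [-0.0, -0.5, -0.8]
gripper_width: 18.5
gripper_force: 39.6
```

```bash
python3 -m inch '0 0 0.2 0;0 0 0.3 0;0 0 0.3 0;0 0 0.3 0'; python3 -m inch '0 0 0 0;0 0 0 0;0 0 0 0;0 0 0 0;0 0 0 0' 70;python3 -m inch '0 0 -4 0;0 0 -8 0;0 0 -12 0;0 0 -14 0;0 0 -14 0' 0; python3 - <<'E'
from plant import r
import cv2,pickle
from h import *
g=r.get_image("wrist");s=r.get_image("side");pickle.dump((g,s),open("w4.pkl","wb"))
for z in(132,):print(proj(g,(522,69,z)),proj(s,(522,69,z)),proj(s,(522,69,108)))
b=np.zeros((600,800,3),np.uint8)
b[:,:400]=cv2.resize(g["image"][150:450,220:420],(400,600),interpolation=cv2.INTER_CUBIC)
b[:,400:]=cv2.resize(s["image"][170:290,275:355],(400,600),interpolation=cv2.INTER_CUBIC)
cv2.imwrite("pics/w4.png",b)
E
```

```text
time: 7.9
tcp_pos: [522.3, 68.8, 101.5]
eef_rot: [[-0.989, 0.151, 0.002], [0.151, 0.989, -0.0], [-0.002, -0.0, -1.0]]
contact_force: [-3.7, -1.2, 6.7]
gripper_width: 18.6
gripper_force: 40.3
time: 8.4
tcp_pos: [521.9, 68.9, 99.0]
eef_rot: [[-0.989, 0.151, -0.0], [0.151, 0.989, -0.0], [0.0, -0.0, -1.0]]
contact_force: [0.2, 0.2, 0.3]
gripper_width: 61.9
gripper_force: 0.0
time: 8.9
tcp_pos: [523.9, 69.0, 243.9]
eef_rot: [[-0.988, 0.151, 0.009], [0.151, 0.989, 0.0], [-0.009, 0.002, -1.0]]
contact_force: [-0.2, -0.5, 0.3]
gripper_width: 85.4
gripper_force: 0.0
[322.59404721 228.38591399] [313.6161116  229.30422258] [313.79391222 238.61364598]
```

View pics/w4.png

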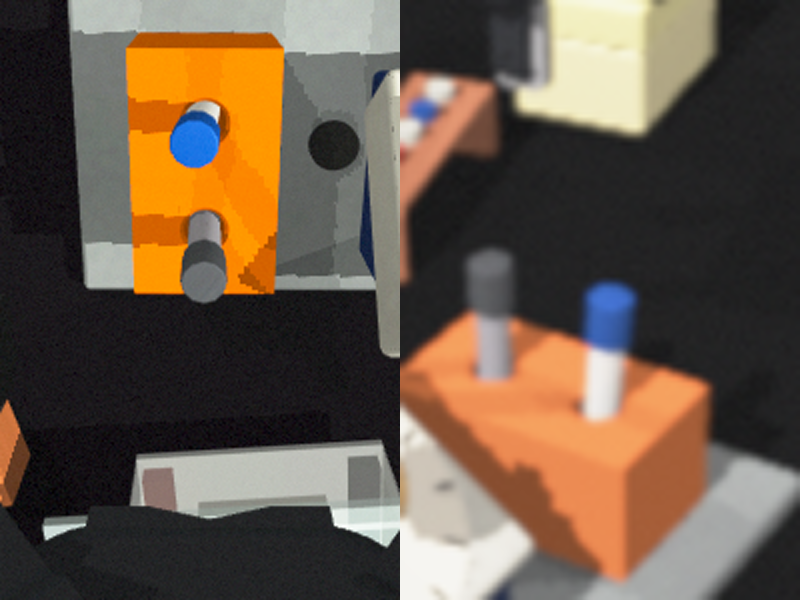

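The tube stands in the well with the cap top level with the steel tube. Its small lean is just the play in the well, so it is fully home. Next is the key. I'll use the fingers as a loose fork over the wing, first moving above it with the wing aligned (psi 2.32).

```bash
python3 go.py 550 215.7 190 2.324; python3 -m inch '-0.5 4 0 8;-1 8 0 16;-1 12 0 24;-0.5 15 1 32;-0.3 15 3 38' 166 60 >/dev/null;python3 -m inch '0 0 0 0;0 0 0 0;0 0 0 0' ; python3 go.py 550 215.7 165 2.324
```

```text
t 9.0 tcp [521.8  68.9 238.7] psi 2.99 q [ 0.02  0.03  1.41 -0.    1.7  -1.4 ] F [-0.3 -0.3 -0.1] w 85.7
shift cm [-0.57 14.94  4.87] turn deg 38.2
time: 9.8
tcp_pos: [547.7, 216.0, 209.3]
eef_rot: [[-0.686, 0.727, -0.0], [0.727, 0.686, -0.0], [-0.0, -0.0, -1.0]]
contact_force: [0.6, -0.1, -0.1]
gripper_width: 29.7
gripper_force: 0.0
t 9.8 tcp [547.7 216.  209.3] psi 2.327 q [ 0.28  0.18  1.31 -0.    1.65 -0.48] F [ 0.6 -0.1 -0.1] w 29.7
shift cm [-0.18  0.14  4.43] turn deg 0.2
```

```bash
python3 -m inch '-0.18 0.14 2 0;-0.18 0.14 4 0;-0.18 0.14 5.2 0;-0.18 0.14 5.2 0' | sed -n 1,4p; python3 -m inch '0 0 1 0;0 0 2 0;0 0 3 0;0 0 3 0;0 0 3 0'; python3 go.py 550 215.7 127 2.324
```

```text
time: 10.2
tcp_pos: [549.0, 215.5, 155.6]
eef_rot: [[-0.686, 0.728, -0.003], [0.728, 0.686, -0.001], [0.001, -0.003, -1.0]]
contact_force: [-0.6, 0.4, -1.3]
time: 10.7
tcp_pos: [549.6, 216.4, 126.9]
eef_rot: [[-0.686, 0.728, -0.001], [0.728, 0.686, -0.0], [0.0, -0.001, -1.0]]
contact_force: [1.2, 0.3, -0.0]
gripper_width: 29.9
gripper_force: 0.0
t 10.7 tcp [549.6 216.4 126.9] psi 2.327 q [ 0.28  0.22  1.43 -0.    1.49 -0.48] F [ 1.2  0.3 -0. ] w 29.9
shift cm [-0.07 -0.02 -0.01] turn deg 0.2
```

```bash
cat > st.py <<'E'
from plant import r
import numpy as np
np.set_printoptions(precision=2,suppress=True)
s=r.get_state();R=s["eef_rot"]
print(round(s["time"],2),"tcp",s["tcp_pos"],"psi",round(np.arctan2(R[1][0],R[0][0]),3),"q6",round(s["joints"][5],2),"F",s["contact_force"],"T",s["torque"],"w",round(s["gripper_width"],1),round(s["gripper_force"],1))
E
python3 -m inch '0 0 0 8;0 0 0 16;0 0 0 24' >/dev/null; python3 st.py; python3 -m inch '0 0 0 8;0 0 0 16;0 0 0 24' >/dev/null; python3 st.py; python3 -m inch '0 0 0 8;0 0 0 16;0 0 0 16' >/dev/null; python3 st.py
```

```text
11.0 tcp [550.24 216.49 128.12] psi 1.902 q6 -0.05 F [-0.24 -0.87  0.24] T [-0.23  0.11  0.05] w 29.8 0.7
11.3 tcp [550.73 216.84 128.9 ] psi 1.484 q6 0.37 F [0.38 0.79 3.18] T [ 0.07 -0.02  0.17] w 29.8 4.5
11.6 tcp [550.86 216.82 129.17] psi 1.21 q6 0.64 F [ 1.2  -0.3   3.28] T [ 0.04 -0.03  0.04] w 29.6 2.1
```

```bash
python3 -m inch '0 0 0 8;0 0 0 16;0 0 0 24;0 0 0 32;0 0 0 40' >/dev/null; python3 st.py; python3 -m inch '0 0 0 8;0 0 0 16;0 0 0 24;0 0 0 32;0 0 0 40' >/dev/null; python3 st.py; python3 -m inch '0 0 0 8;0 0 0 16;0 0 0 20;0 0 0 20' >/dev/null; python3 st.py; python3 - <<'E'
from plant import r
import cv2,pickle
from h import *
g=r.get_image("side");pickle.dump(g,open("w5.pkl","wb"))
cv2.imwrite("pics/w5.png",cv2.resize(g["image"][210:330,200:360],(800,600),interpolation=cv2.INTER_CUBIC))
E
```

```text
12.1 tcp [550.97 216.99 128.88] psi 0.51 q6 1.34 F [0.72 1.93 2.76] T [ 0.17 -0.19  0.17] w 29.9 4.2
12.6 tcp [551.86 215.68 128.45] psi -0.189 q6 2.04 F [ 4.01 -2.05  1.  ] T [-0.43 -0.66  0.14] w 29.6 3.7
13.0 tcp [551.17 215.15 127.75] psi -0.533 q6 2.38 F [ 3.12 -4.42  0.15] T [-0.61 -0.65  0.04] w 30.1 2.3
```

View pics/w5.png

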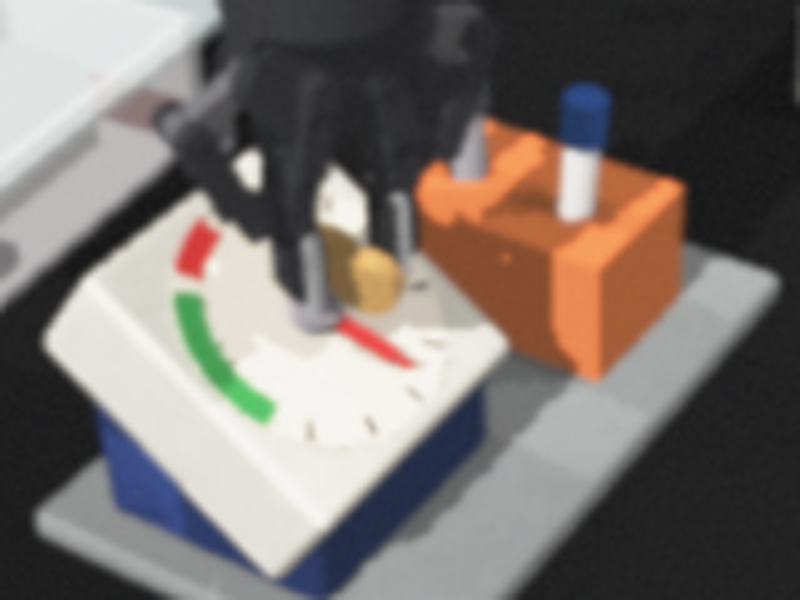

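Side view: the pointer tip is at ≈(282.3,282.3), the fork is still on the wing, and the tube stands well. I compute the angle.

```bash
cat > key.py <<'E'
import sys,pickle
from h import *
k=np.array([553,215.1,135.6]);yaw=-.153;c,s_=np.cos(yaw),np.sin(yaw);M=np.array([[c,-s_,0],[s_,c,0],[0,0,1]])
a=np.radians(35);n=M@[-np.sin(a),0,np.cos(a)];ex=M@[np.cos(a),0,np.sin(a)];ey=-np.cross(n,ex);f=k-36*n
def angles(g,lo=12,hi=48):
    """dial angles (rad) and radii of red pixels within the pointer's reach, 4 mm off the dial"""
    b,gr,rd=[g["image"][...,i].astype(int) for i in range(3)]
    v,u=np.nonzero((rd>110)&(gr<90)&(b<90)&(rd>gr*1.8));out=[]
    for p in zip(u,v):
        o,d=ray(g,p);q=o+d*((f+4*n-o)@n)/(d@n)-f;x,y=q@ex,q@ey
        if lo<np.hypot(x,y)<hi: out.append((np.arctan2(y,x)%(2*np.pi),np.hypot(x,y)))
    return np.array(out)
def wingpsi(th): return yaw-np.unwrap([0,np.arctan2(np.sin(th),.819*np.cos(th))])[-1]
if __name__=="__main__":
    if len(sys.argv)>1: g=pickle.load(open(sys.argv[1],"rb"))
    else:
        from plant import r; g=r.get_image("side"); pickle.dump(g,open("last.pkl","wb"))
    A=angles(g); print(len(A),"theta median",np.median(A[:,0]) if len(A) else None,"sd",A[:,0].std() if len(A) else 0,"r",A[:,1].min() if len(A) else 0,A[:,1].max() if len(A) else 0)
    if len(A): t=np.median(A[:,0]);p=wingpsi(t);print("wing psi (mod pi)",(p+np.pi/2)%np.pi-np.pi/2)
E
python3 key.py w5.pkl; python3 - <<'E'
import pickle
d=pickle.load(open("cam0.pkl","rb"));pickle.dump(d["side"],open("s0.pkl","wb"))
E
python3 key.py s0.pkl
```

```text
22 theta median 2.839946400721078 sd 1.3769382241965238 r 13.448954123829324 47.98675754282466
wing psi (mod pi) 0.21006266735914325
28 theta median 0.6538787827777371 sd 2.2679141017000304 r 15.224329336917515 47.98675754282466
wing psi (mod pi) -0.9051954127133455
```

```bash
sed -i 's/hi=48/hi=41/' key.py; python3 key.py w5.pkl; python3 key.py s0.pkl
python3 -m inch '0 0 0 -8;0 0 0 -16;0 0 -3 -16;0 0 -6 -16;0 0 -7 -16' >/dev/null; python3 st.py; python3 -m inch '0 0 0 -8;0 0 0 -16;0 0 0 -24;0 0 0 -32;0 0 0 -40' >/dev/null; python3 -m inch '0 0 0 -8;0 0 0 -16;0 0 0 -24;0 0 0 -32;0 0 0 -40' >/dev/null; python3 -m inch '0 0 0 -8;0 0 0 -16;0 0 0 -24;0 0 0 -32;0 0 0 -40' >/dev/null; python3 -m inch '0 0 0 -8;0 0 0 -16;0 0 0 -24;0 0 0 -32;0 0 0 -40' >/dev/null; python3 st.py;  python3 key.py
```

```text
16 theta median 2.8171875357590217 sd 0.05424342001417658 r 13.448954123829324 34.743858381851766
wing psi (mod pi) 0.23661502732129192
21 theta median 0.6264991994363238 sd 0.05852073957431353 r 15.224329336917515 37.827997959977374
wing psi (mod pi) -0.8767473494322576
13.55 tcp [550.71 217.41 201.04] psi -0.253 q6 2.1 F [ 0.13 -0.27  0.36] T [ 0.07 -0.01  0.02] w 29.8 0.0
15.55 tcp [549.01 216.71 196.02] psi 2.544 q6 -0.69 F [-0.69 -0.07  0.22] T [-0.02  0.    0.01] w 29.9 0.0
16 theta median 2.8171875357590217 sd 0.05424342001417658 r 13.448954123829324 34.743858381851766
wing psi (mod pi) 0.23661502732129192
```

```bash
python3 -m inch '0 0 0 -8;0 0 0 -16;0 0 0 -24;0 0 0 -32;0 0 0 -40' 175 >/dev/null; python3 -m inch '0 0 0 -8;0 0 0 -8;0 0 0 -8' >/dev/null; python3 go.py 550.5 215.7 127 3.38
```

```text
t 16.4 tcp [549.4 216.5 196.7] psi -2.912 q [ 0.28  0.19  1.33  0.    1.63 -1.52] F [ 0.6 -0.   0.4] w 27.1
shift cm [-0.09 -0.1   6.97] turn deg -360.5
```

```bash
python3 -m inch '-0.1 -0.1 2 0;-0.1 -0.1 3.5 0;-0.1 -0.1 4.5 0;-0.1 -0.1 5.2 0;-0.1 -0.1 5.2 0' >/dev/null; python3 st.py; python3 -m inch '0 0 0.6 0;0 0 1.2 0;0 0 1.8 0;0 0 1.8 0' >/dev/null;  python3 st.py; python3 -m inch '0 0 0 8;0 0 0 16;0 0 0 24;0 0 0 32;0 0 0 40' >/dev/null; python3 st.py; python3 key.py
```

```text
16.9 tcp [550.22 215.46 143.63] psi -2.91 q6 -1.53 F [ 0.29 -0.42  1.11] T [ 0.03 -0.02 -0.02] w 27.0 0.0
17.3 tcp [550.39 215.46 126.05] psi -2.909 q6 -1.53 F [-0.35  0.13  0.44] T [-0.04  0.03  0.  ] w 26.8 0.0
17.8 tcp [551.65 215.06 127.56] psi 2.67 q6 -0.82 F [ 2.41 -1.95 -0.4 ] T [-0.3  -0.34  0.17] w 26.9 4.8
16 theta median 2.8233861508499474 sd 0.054038674511324686 r 13.448954123829324 34.743858381851766
wing psi (mod pi) 0.2293997318366383
```

```bash
python3 -m inch '0 0 0 8;0 0 0 16;0 0 0 24;0 0 0 32;0 0 0 40' >/dev/null; python3 st.py; python3 key.py; python3 -m inch '0 0 0 8;0 0 0 16;0 0 0 24;0 0 0 32;0 0 0 40' >/dev/null; python3 st.py; python3 key.py
```

```text
18.35 tcp [551.54 214.91 127.54] psi 1.974 q6 -0.13 F [-0.33 -2.29 -0.05] T [-0.27 -0.25  0.17] w 26.9 6.0
16 theta median 3.58786069104983 sd 0.053478681086827975 r 12.008141416626371 35.41276656704854
wing psi (mod pi) -0.6817215104238254
18.9 tcp [551.38 215.72 128.74] psi 1.279 q6 0.57 F [-2.17 -0.97  4.47] T [-0.13  0.19  0.24] w 26.9 6.4
20 theta median 4.446337039241682 sd 0.058371852328667984 r 12.279720737963654 34.25455849354795
wing psi (mod pi) -1.5042076519692467
```

```bash
python3 -m inch '0 0 0 8;0 0 0 16;0 0 0 22;0 0 0 22' >/dev/null; python3 st.py; python3 key.py; python3 -m inch '0 0 0 -8;0 0 0 -16;0 0 0 -18;0 0 0 -18' >/dev/null; python3 st.py; python3 key.py
```

```text
19.35 tcp [551.08 216.12 128.59] psi 0.901 q6 0.95 F [-2.04 -1.05  5.42] T [-0.01  0.28  0.08] w 26.7 4.2
25 theta median 4.8753568718954865 sd 0.05859704091388158 r 12.103865929262904 37.255564017284215
wing psi (mod pi) 1.2839366296076538
19.8 tcp [551.12 215.47 126.87] psi 1.214 q6 0.63 F [ 0.2  -1.09  0.26] T [-0.11 -0.06 -0.01] w 26.8 0.4
27 theta median 4.869379047095467 sd 0.06562150519854734 r 12.103865929262904 37.255564017284215
wing psi (mod pi) 1.2888737206048737
```

Key reads 4.87 and holds. I free the fork and lift clear.

```bash
python3 -m inch '0 0 -1.5 0;0 0 -4 0;0 0 -7 0;0 0 -11 0;0 0 -11 0' >/dev/null; python3 -m inch '0 0 0 0;0 0 0 0;0 0 0 0' >/dev/null; python3 st.py; python3 key.py; python3 - <<'E'
import pickle,cv2
from plant import r
g=pickle.load(open("last.pkl","rb"));t=r.get_image("top")["image"]
cv2.imwrite("pics/end.png",cv2.resize(g["image"][150:330,160:400],(800,600),interpolation=cv2.INTER_CUBIC))
E
```

```text
20.65 tcp [550.28 215.49 235.46] psi 1.21 q6 0.64 F [-0.6  -0.62 -0.96] T [-0.03  0.03  0.02] w 27.2 0.0
26 theta median 4.879636015432423 sd 0.06192347308025351 r 12.103865929262904 39.06277450785399
wing psi (mod pi) 1.28040055967554
```

View pics/end.png

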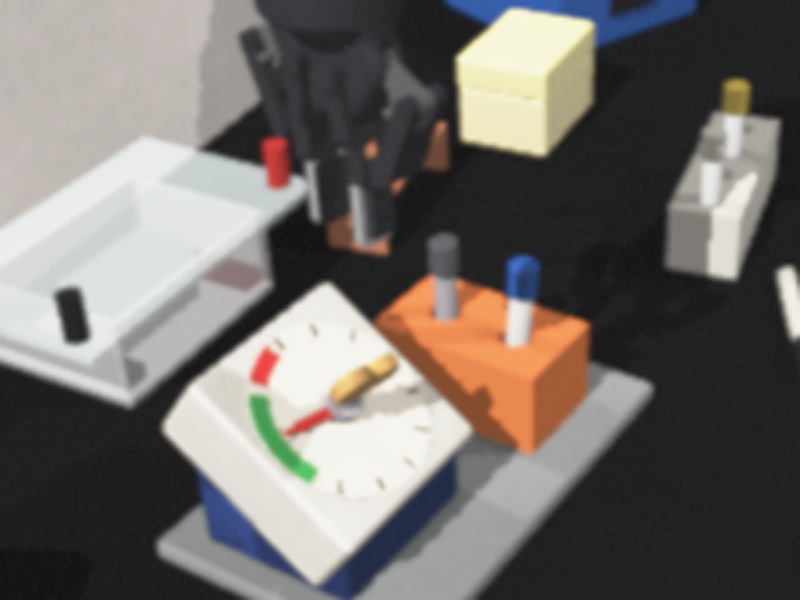

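The pointer (tip ≈(287,434)) is in the middle of the green sector. The blue tube stands in the well, the other tubes are in the rack, and the gripper is clear.

```bash
python3 -c "
from plant import r
print(r.sign_off())"
```

```text
the job is handed in; nothing more can be done
None
```

The blue-capped tube stands fully home in the carrier's well and the key is wound to about 4.88 rad, in the green sector and released; I handed the job in at about 21 s with the gripper clear of everything (no verdict was returned).

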